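# Kit an indicator's loose items into their outlined pans

## Robot

A 6-joint arm with a two-finger parallel gripper is mounted at the origin on the work surface. World frame = base frame: x ahead of the robot, y to its left, z up, the work surface at z = 0. Lengths are in mm, angles in rad, forces in N, time in s.
With the tool pointing down it reaches from about 325 to 900 mm from the base axis. Payload 6.1 kg.
Tool frame: the origin (TCP) lies midway between the tips of the shut fingers; the grasp point (between the pads) lies 19 mm behind it (ctrl.hold_point_z is the distance from the TCP to the grasp point, in mm); z points along the fingers, y is the line along which they close (so a half turn about z gives the same grasp; the last joint's range is limited). The gripper opens to 87 mm and grips with 3 to 60 N. Pads are 19 mm wide; open, the fingers measure 117 mm over their backs; the gripper's body (75 mm by 190 mm) begins 51 mm behind the grasp point.
Start: joints at [-1.416, 0.22, 1.526, -0, 1.395, -0.126], TCP at [173.196, -600.516, 222.538] pointing down, gripper open.
Joint ranges: [-2.98, 2.98], [-0.91, 2.08], [0.09, 2.57], [-1.24, 4.39], [0.2, 2.65], [-2.68, 2.68]. Speed limits (rad/s): [2.57, 2.57, 3.01, 3.14, 3.14, 3.14].

## Interface

Orientations are given as [roll, pitch, yaw] about the fixed x, y, z axes, in that order (R = Rz(yaw) Ry(pitch) Rx(roll)).
In Python, from workcell import ctrl gives the robot as it stands. The module is installed in compiled form; this text tells all that it offers.
- The arm moves only by the shell command python3 -m pendant 'ROWS'. ROWS is JSON, a list of rows, each an object with "angular": the turn, a rotation vector about the tool's x, y, z normalised to -1 to 1, where 1 is pi/2 rad, a list of three; "slide": the shift along the tool's x, y, z normalised to -1 to 1, where 1 is 15 cm, a list of three; "grip": the opening, from -1 (shut) to 1 (fully open). A call has 1 to 12 rows; each row is the pose to reach, as a shift and turn from the pose commanded when the call began, along the tool's axes at that moment; what a row does not reach only later rows make up. A row lasts 1/12 s, in which the tool goes at most 41.7 mm and 7.16 degrees, less where a joint would pass 70% of its speed; a pose out of reach is approached as far as the arm can. A call with a number of a shift or a turn outside -1 to 1 is refused whole. A call with a gripper value outside its range is refused whole. The fingers move at their own pace and stop on an object; the grip force is fixed at half the most. Time passes only in rows, so rows that repeat a pose let the fingers close. It gives the time, the measured TCP pose, the force, the opening and the grip force at its end, in the units of the state.
- ctrl.state(): the state, without advancing time (a new reading comes with each control period).
- ctrl.read_camera(name): name is "side" or "top"; returns a dict with "img" (480x640x3 uint8, red, green, blue), "fx", "fy", "cx", "cy" (pixels), "R" (3x3) and "t" (3): a world point X has camera coordinates R X + t. Camera axes: x right, y down, z forward; pixel columns grow to the right and rows downward; lengths in mm; the calibration is good to about 2 mm. A picture is of the moment at which its call begins. There is no depth.
- ctrl.hand_in(): hands the job in; it is judged then, once.
The state is a dict: "clock": time; "joint_pos": joint angles; "qvel": joint speeds; "joint_efforts": joint torques, N m; "ee_pos": TCP position; "tool_rot": TCP orientation; "wrist_force": force on the tool from outside, world axes, zero at the start; "torque": the same for the moment, N m; "gripper_width": finger opening in mm; "grasp_force": force on a finger pad.
Only numpy, scipy, OpenCV 4.12 (cv2) and the standard library are available. Lean on these libraries where they do the work, as an engineer would, in place of code of your own. Each camera call takes 0.05 s, during which the arm holds its last target. There are 200 camera calls.

## Task

Kit up the vertical speed indicator's loose items that are lying about the bench mat: its green lens, its left-hand and right-hand mounting brackets and the chrome bezel wrench. Set each one down (don't drop it) flat in the kit pan that has its white outline, covering the outline and pointing the same way; mind that the two brackets are mirror images and each has its own pan.

Things in the scene. Friction and masses are not known exactly. Their poses are not given: they have to be found in the camera images.
- lens: green glass indicator lens: low round green dome in a chrome rim, 44 mm in diameter; the upright rim is 10 mm high, the dome's top 18 mm. Grip it by the rim, low down. Origin: centre of the underside; z up. About 50 g.
- bracket_left: left-hand steel bracket, mirror image of the other. Foot 5 mm thick, L-shaped from above: strip 76 (x) x 26 (y) mm, and at its +x end (x = 12 to 38) a toe to y = +43 mm, so on its left when looking along +x. Grip the upright lug over the origin: 10 mm thick (x), 26 wide (y), 40 high, round top. Origin: underside of the strip's middle, z up. 160 g.
- bracket_right: right-hand steel bracket, mirror image of the other. Foot 5 mm thick, L-shaped from above: strip 76 (x) x 26 (y) mm, and at its +x end (x = 12 to 38) a toe to y = -43 mm, so on its right when looking along +x. Grip the upright lug over the origin: 10 mm thick (x), 26 wide (y), 40 high, round top. Origin: underside of the strip's middle, z up. 160 g.
- bezel_wrench: chrome bezel wrench lying flat, 125 mm long: ring head (46 mm outside, 31 inside, 10 high) centred at x = +28 mm; handle 12 mm wide (y) and 12 high from the ring (x = +5) to x = -74 mm. Grip the handle across at x = -15 mm, close to its centre of mass and clear of the ring. Origin: underside, on the handle's centre line beside the ring; x toward the ring, z up. 165 g.
- pan_lens: aluminium kit pan fixed on the mat, 156 (x) x 100 (y) mm; black floor 5 mm above its underside, 3 mm wide rim 5 mm above the floor. Origin: centre of underside, z up. White disc outline 47 mm across in the middle, for the lens: there the lens's origin is at x = 0, y = 0, z = +5 mm in this frame, any yaw.
- pan_left: aluminium kit pan fixed on the mat, 156 (x) x 100 (y) mm; black floor 5 mm above its underside, 3 mm wide rim 5 mm above the floor. Origin: centre of underside, z up. White L outline of the left-hand bracket, its toe at the +x end, toward +y: there the bracket's origin is at x = 0, y = -15, z = +5 mm in this frame, its axes along this frame's.
- pan_right: aluminium kit pan fixed on the mat, 156 (x) x 100 (y) mm; black floor 5 mm above its underside, 3 mm wide rim 5 mm above the floor. Origin: centre of underside, z up. White L outline of the right-hand bracket, its toe at the +x end, toward -y: there the bracket's origin is at x = 0, y = +15, z = +5 mm in this frame, its axes along this frame's.
- pan_wrench: aluminium kit pan fixed on the mat, 156 (x) x 100 (y) mm; black floor 5 mm above its underside, 3 mm wide rim 5 mm above the floor. Origin: centre of underside, z up. White outline of the wrench, ring toward +x, handle toward -x: there the wrench's origin is at x = +14, y = 0, z = +5 mm in this frame, its x axis along this frame's x.
There are look-alikes about, which are no part of the job. What is shaped like the bracket_left but blue or yellow is not meant.

How it is judged (in metres and radians):
At the end, for the whole second after the job is handed in: Each part lies flat, released and at rest on the floor of its own pan, within 10 mm of its outline along each pan side; brackets and wrench point as outlined (not reversed) within 14 degrees; the lens's yaw is free (x of lens in the frame of pan_lens between -0.01 and 0.01 m and y of lens in the frame of pan_lens between -0.01 and 0.01 m and z of lens in the frame of pan_lens between 0.002 and 0.008 m and angle between each of lens, bracket_left, bracket_right, bezel_wrench's own z axis and vertical below 0.08 rad and linear speed of each of lens, bracket_left, bracket_right, bezel_wrench below 0.02 m/s and angular speed of each of lens, bracket_left, bracket_right, bezel_wrench below 0.2 rad/s and contact force between each of lens, bracket_left, bracket_right, bezel_wrench and the fingers below 0.05 N and x of bracket_left in the frame of pan_left between -0.01 and 0.01 m and y of bracket_left in the frame of pan_left between -0.025 and -0.005 m and z of bracket_left in the frame of pan_left between 0.002 and 0.008 m and angle between the x axis of bracket_left and the x axis of pan_left, either way round below 0.25 rad and y of pan_left in the frame of bracket_left above 0 m and x of bracket_right in the frame of pan_right between -0.01 and 0.01 m and y of bracket_right in the frame of pan_right between 0.005 and 0.025 m and z of bracket_right in the frame of pan_right between 0.002 and 0.008 m and angle between the x axis of bracket_right and the x axis of pan_right, either way round below 0.25 rad and y of pan_right in the frame of bracket_right below 0 m and x of bezel_wrench in the frame of pan_wrench between 0.004 and 0.024 m and y of bezel_wrench in the frame of pan_wrench between -0.01 and 0.01 m and z of bezel_wrench in the frame of pan_wrench between 0.002 and 0.008 m and angle between the x axis of bezel_wrench and the x axis of pan_wrench, either way round below 0.25 rad and x of pan_wrench in the frame of bezel_wrench below 0 m); the robot touches nothing.
It fails at once if the lens is dropped (falls more than about 20 mm out of the fingers) or flung (linear speed of lens above 0.6 m/s and contact force between lens and the fingers below 0.05 N).
It fails at once if the left-hand bracket is dropped (falls more than about 20 mm out of the fingers) or flung (linear speed of bracket_left above 0.6 m/s and contact force between bracket_left and the fingers below 0.05 N).
It fails at once if the right-hand bracket is dropped (falls more than about 20 mm out of the fingers) or flung (linear speed of bracket_right above 0.6 m/s and contact force between bracket_right and the fingers below 0.05 N).
It fails at once if the bezel wrench is dropped (falls more than about 20 mm out of the fingers) or flung (linear speed of bezel_wrench above 0.6 m/s and contact force between bezel_wrench and the fingers below 0.05 N).
It also fails if it takes over 109 s, if anything falls off the work surface, if the arm or the gripper's body presses on something with over 40 N, if the wrist force passes 120 N, or if a joint passes its speed limit or range.

## Working session

There is one attempt and no reset: what is moved stays moved. The work goes in short steps, Python scripts to look and compute and a shell command to move; the robot and the scene stay as the last step left them, time stands still between calls to the robot, and variables do not carry over. Pictures are saved under pics/ and viewed, at most 14 in all, crops included, and the job is handed in when it is done.

```bash
mkdir -p pics
python3 - <<'E'
from workcell import ctrl
import cv2
print(ctrl.state())
for n in("top","side"):
    c=ctrl.read_camera(n); cv2.imwrite(f"pics/{n}0.png",c["img"][:,:,::-1]); print(n,c["fx"],c["fy"],c["cx"],c["cy"],c["R"],c["t"])
E
```

```text
{'clock': 0.0, 'joint_pos': array([-1.41605905e+00,  2.21232976e-01,  1.52759853e+00, -1.21186256e-05,
        1.39464803e+00, -1.26124454e-01]), 'qvel': array([ 0.00110119, -0.00023245,  0.00164653,  0.00011431, -0.00165291,
        0.0018213 ]), 'joint_efforts': array([ 1.73470045e-03, -4.94610858e+01, -3.87379825e+01,  6.97104377e-02,
        5.69957017e-02, -1.53055653e-04]), 'ee_pos': array([ 173.12448656, -599.92069898,  221.43964169]), 'tool_rot': array([-3.13971926e+00, -2.25518650e-04,  2.80863659e-01]), 'wrist_force': array([0.40381864, 0.08517086, 0.16338414]), 'torque': array([-0.0142013 ,  0.03000151, -0.04303506]), 'grasp_force': 0.0, 'gripper_width': 87.43121414601636}
top 566.0620942471562 566.0620942471562 313.9505081832088 238.9656429713092 [[-1.85479402e-02 -9.99827947e-01  2.24692381e-04]
 [-9.92268399e-01  1.83801181e-02 -1.22741984e-01]
 [ 1.22716736e-01 -2.49956613e-03 -9.92438590e-01]] [  42.98907677  595.41051311 1073.24692094]
side 603.1199860699419 603.1199860699419 324.11828285571363 233.1128233954962 [[-0.99674299 -0.08057266  0.00338453]
 [-0.05407277  0.63660497 -0.76929204]
 [ 0.0598293  -0.76696946 -0.63888833]] [ 613.84737478   27.12791183 1484.06795101]
```

View pics/top0.png

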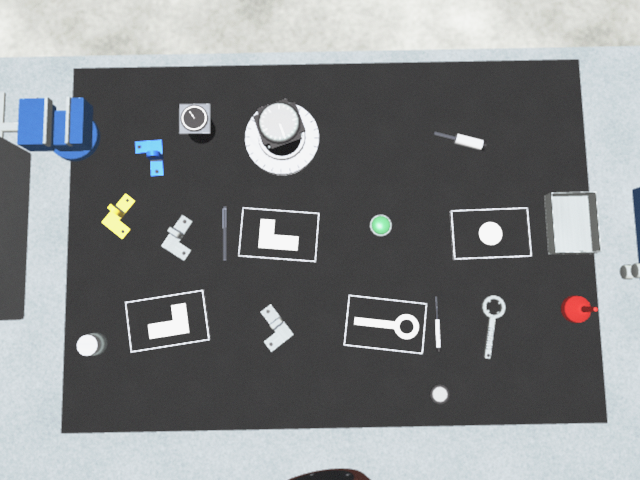

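View pics/side0.png

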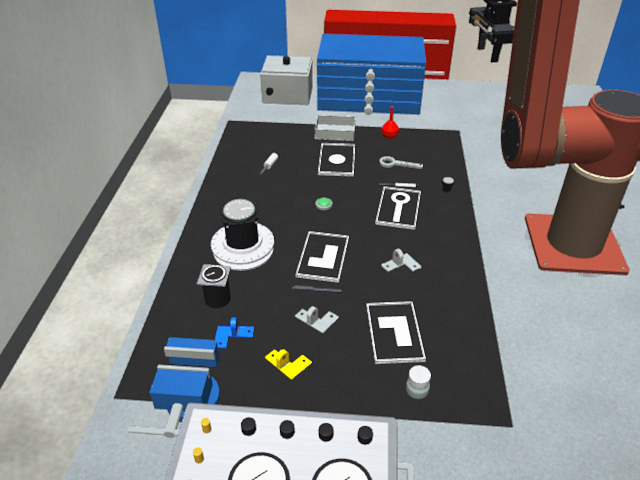

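The top view shows pan_right at (279,235) (toe on the right looking along +x), pan_left at (168,321), pan_lens at (490,233) and pan_wrench at (386,324). The lens is at (380,225), the wrench at (490,325), and the steel brackets at (178,238) and (277,328). I'll zoom in on the brackets.

Run:
```python
import cv2,numpy as np
im=cv2.imread("pics/top0.png")
a=cv2.resize(im[205:270,150:240],None,fx=4.4,fy=4.4,interpolation=cv2.INTER_CUBIC)
b=cv2.resize(im[295:360,235:325],None,fx=4.4,fy=4.4,interpolation=cv2.INTER_CUBIC)
w=cv2.resize(im[285:365,450:540],None,fx=4.4,fy=4.4,interpolation=cv2.INTER_CUBIC)
o=np.zeros((600,800,3),np.uint8)
o[:286,:396]=a;o[:286,400:796]=b;o[290:290+310,:396]=w[:310]
cv2.imwrite("pics/z.png",o)
# white/bright contours
g=cv2.cvtColor(im,cv2.COLOR_BGR2GRAY)
m=(g>130).astype(np.uint8)
n,l,s,c=cv2.connectedComponentsWithStats(m)
for i in range(1,n):
    if 40<s[i][4]<5000: print(i,s[i],c[i].round(1))
```

```text
2 [179 103  32  31 630] [194.3 118.5]
3 [ 259  103   40   39 1211] [278.5 121.7]
4 [ 244  104   76   72 2362] [283.4 146.9]
6 [ 93 126   3  19  42] [ 93.9 134.9]
7 [455 133  29  17 309] [469.1 141.2]
8 [135 139  28  17 380] [148.8 146.8]
11 [150 160  14  17 203] [156.3 167.9]
12 [101 193  34  46 740] [118.1 216.1]
13 [238 207  82  56 592] [278.8 234.1]
14 [450 207  83  53 636] [490.  233.1]
15 [222 208   5  21  62] [223.4 217.2]
16 [161 215  32  46 720] [177.3 238.3]
17 [369 214  23  22 392] [380.3 224.9]
18 [258 218  41  33 862] [275.  237.4]
19 [478 221  25  25 467] [490.1 233.1]
22 [124 289  86  64 630] [166.6 321. ]
23 [343 294  85  61 644] [385.3 324.3]
24 [482 295  24  64 567] [491.7 321.6]
25 [147 302  43  38 916] [170.9 323.4]
26 [260 304  34  48 771] [275.4 328.2]
31 [353 314  67  26 757] [390.5 324.5]
32 [435 319   6  29 151] [437.4 333.1]
33 [ 76 333  28  23 468] [ 88.8 344.4]
34 [432 386  16  17 208] [439.4 393.8]
```

View pics/z.png

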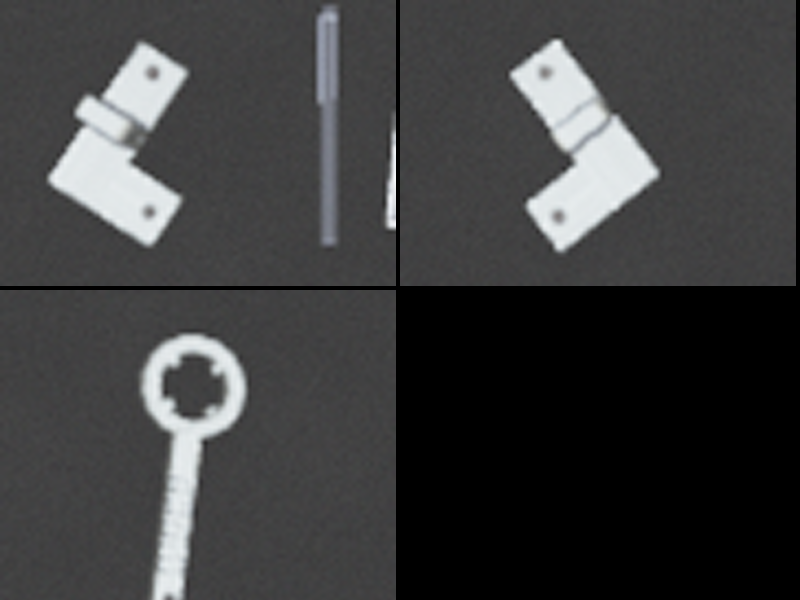

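Bracket A (178,238) has its toe on the left of its x axis, so it's the left-hand one. Bracket B (277,328) has its toe on the right, so it's the right-hand one. The wrench ring is at about (494,307). Next I'll compute the poses.

```bash
cat > h.py <<'E'
import numpy as np,cv2,json,sys
from workcell import ctrl
def ray(c,p,z):
    p=np.atleast_2d(np.asarray(p,float))
    d=np.c_[(p[:,0]-c["cx"])/c["fx"],(p[:,1]-c["cy"])/c["fy"],np.ones(len(p))]@c["R"]
    o=-c["R"].T@c["t"]; return (o+d*((z-o[2])/d[:,2])[:,None])[:,:2]
def fit(m,w):   # rigid 2D: w = R m + t
    m,w=np.asarray(m,float),np.asarray(w); a=m-m.mean(0);b=w-w.mean(0)
    th=np.arctan2((a[:,0]*b[:,1]-a[:,1]*b[:,0]).sum(),(a*b).sum())
    R=np.array([[np.cos(th),-np.sin(th)],[np.sin(th),np.cos(th)]]);t=w.mean(0)-R@m.mean(0)
    return t,th,np.linalg.norm(m@R.T+t-w,axis=1).max()
def go(x,y,z,yaw):  # tool-axis slide (units of 150) and turn (units of pi/2) from measured pose
    s=ctrl.state(); p=s["ee_pos"]; a=s["tool_rot"][2]; d=np.array([x,y,z])-p
    dy=(yaw-a+np.pi)%(2*np.pi)-np.pi
    print("clock %.1f pos %s yaw %.3f"%(s["clock"],p.round(1),a),"slide",(np.array([d[0]*np.cos(a)+d[1]*np.sin(a),d[0]*np.sin(a)-d[1]*np.cos(a),-d[2]])/150).round(3),"turn z %.3f"%(-dy/(np.pi/2)),
     "q6 now %.2f target %.2f"%(s["joint_pos"][5],(np.arctan2(y,x)+np.pi/2-yaw+np.pi)%(2*np.pi)-np.pi))
if __name__=="__main__": go(*map(float,sys.argv[1:5]))
E
python3 - <<'E'
from h import *
c=ctrl.read_camera("top"); im=c["img"]; g=cv2.cvtColor(im,cv2.COLOR_RGB2GRAY)
cl=lambda L,ox,oy,sx: [((u-sx)/4.4+ox-.39,v/4.4+oy-.39) for u,v in L]
A=cl([(142,40),(190,73),(50,180),(152,247),(182,200)],150,205,0)
B=cl([(560,38),(510,73),(660,175),(560,252),(527,205)],235,295,400)
print("L",fit([(-38,-13),(-38,13),(38,-13),(38,43),(12,43)],ray(c,A,5)))
print("R",fit([(-38,13),(-38,-13),(38,13),(38,-43),(12,-43)],ray(c,B,5)))
m=(g>130).astype(np.uint8)
n,l,s,cc=cv2.connectedComponentsWithStats(m)
at=lambda u,v: l==min((i for i in range(1,n) if 40<s[i][4]<5000),key=lambda i:np.hypot(*(cc[i]-(u,v))))
px=lambda k: np.argwhere(k)[:,::-1]
for nm,r,o in(("lens",(490,233.12),(490.1,233.1)),("right",(278.8,234.1),(275,237.4)),("left",(166.6,321),(170.9,323.4)),("wrench",(385.3,324.3),(390.5,324.5))):
    i=min((i for i in range(1,n) if 580<s[i][4]<650),key=lambda i:np.hypot(*(cc[i]-r)))
    (ctr,wh,a)=cv2.minAreaRect(ray(c,px(l==i),10).astype(np.float32))
    if wh[0]<wh[1]:a+=90
    j=min((j for j in range(1,n) if j!=i and 40<s[j][4]<5000),key=lambda j:np.hypot(*(cc[j]-o)))
    q=ray(c,px(l==j),5)
    print("pan",nm,np.round(ctr,1),np.round(wh,1),"angle%180 %.1f"%(a%180),"outline c",q.mean(0).round(1))
k=px(at(380.3,224.9)); print("lens",cv2.minEnclosingCircle(ray(c,k,10).astype(np.float32)))
k=px(at(491.7,321.6)); ring=k[k[:,1]<319]; hd=k[k[:,1]>322]
rc=ray(c,[cv2.minEnclosingCircle(ring.astype(np.float32))[0]],10)[0]; q=ray(c,hd,12)
v=cv2.fitLine(q.astype(np.float32),2,0,.01,.01).ravel(); d=rc-q.mean(0); d/=np.hypot(*d)
print("wrench ring",rc,"dir deg",np.degrees(np.arctan2(d[1],d[0])),"line",np.degrees(np.arctan2(v[1],v[0])),"origin",rc-28*d,"tail",np.ptp(q@d),(rc@d-(q@d).min()))
E
```

```text
L (array([616.6273791 , 308.49131402]), np.float64(2.555172949518807), np.float64(1.2164156125472425))
R (array([434.05766891, 108.32853309]), np.float64(-2.508291696145009), np.float64(1.2510734131871069))Traceback (most recent call last):
  File "<stdin>", line 18, in <module>
ValueError: unsupported format character ' ' (0x20) at index 9
```

Run:
```python
from h import *
c=ctrl.read_camera("top"); im=c["img"]; g=cv2.cvtColor(im,cv2.COLOR_RGB2GRAY)
m=(g>130).astype(np.uint8)
n,l,s,cc=cv2.connectedComponentsWithStats(m)
at=lambda u,v: l==min((i for i in range(1,n) if 40<s[i][4]<5000),key=lambda i:np.hypot(*(cc[i]-(u,v))))
px=lambda k: np.argwhere(k)[:,::-1]
for nm,r,o in(("lens",(490,233.12),(490.1,233.1)),("right",(278.8,234.1),(275,237.4)),("left",(166.6,321),(170.9,323.4)),("wrench",(385.3,324.3),(390.5,324.5))):
    i=min((i for i in range(1,n) if 580<s[i][4]<650),key=lambda i:np.hypot(*(cc[i]-r)))
    (ctr,wh,a)=cv2.minAreaRect(ray(c,px(l==i),10).astype(np.float32))
    if wh[0]<wh[1]:a+=90
    j=min((j for j in range(1,n) if j!=i and 40<s[j][4]<5000),key=lambda j:np.hypot(*(cc[j]-o)))
    q=ray(c,px(l==j),5)
    print("pan",nm,np.round(ctr,1),np.round(wh,1),"angle mod 180: ",round(a%180,1),"outline c",q.mean(0).round(1))
k=px(at(380.3,224.9)); print("lens",cv2.minEnclosingCircle(ray(c,k,10).astype(np.float32)))
k=px(at(491.7,321.6)); ring=k[k[:,1]<319]; hd=k[k[:,1]>322]
rc=ray(c,[cv2.minEnclosingCircle(ring.astype(np.float32))[0]],10)[0]; q=ray(c,hd,12)
v=cv2.fitLine(q.astype(np.float32),2,0,.01,.01).ravel(); d=rc-q.mean(0); d/=np.hypot(*d)
print("wrench ring",rc,"dir deg",np.degrees(np.arctan2(d[1],d[0])),"line",np.degrees(np.arctan2(v[1],v[0])),"origin",rc-28*d,(rc@d-(q@d).min()))
```

```text
pan lens [ 605.3 -323.4] [102.3 159.9] angle mod 180:  91.1 outline c [ 605.5 -324.2]
pan right [610.6 102.9] [158.1 102.6] angle mod 180:  84.7 outline c [604.8 110.5]
pan left [442.7 325.5] [102.1 158.6] angle mod 180:  97.9 outline c [436.9 318.2]
pan wrench [ 428.3 -105.2] [158.6 102.1] angle mod 180:  82.7 outline c [ 426.7 -116.5]
lens ((625.7179565429688, -102.15310668945312), 22.786481857299805)
wrench ring [ 457.84180186 -320.57724118] dir deg -10.533281165628914 line -10.933464 origin [ 430.31363302 -315.45865543] 101.66814665950557
```

Poses are consistent. The wrench goes first, so I'm starting the move toward it.

```bash
python3 -m pendant '[{"angular":[0,0,0],"slide":[1,-0.7,0],"grip":0.2},{"angular":[0,0,0],"slide":[1,-0.7,0],"grip":0.2},{"angular":[0,0,0],"slide":[1,-0.7,0],"grip":0.2},{"angular":[0,0,0],"slide":[1,-0.7,0],"grip":0.2},{"angular":[0,0,0],"slide":[1,-0.7,0],"grip":0.2}]'
python3 -m pendant '[{"angular":[0,0,-0.95],"slide":[1,-0.69,0.2],"grip":0.2},{"angular":[0,0,-0.95],"slide":[1,-0.69,0.2],"grip":0.2},{"angular":[0,0,-0.95],"slide":[1,-0.69,0.2],"grip":0.2},{"angular":[0,0,-0.95],"slide":[1,-0.69,0.2],"grip":0.2},{"angular":[0,0,-0.95],"slide":[1,-0.69,0.2],"grip":0.2},{"angular":[0,0,-0.95],"slide":[1,-0.69,0.2],"grip":0.2},{"angular":[0,0,-0.95],"slide":[1,-0.69,0.2],"grip":0.2},{"angular":[0,0,-0.95],"slide":[1,-0.69,0.2],"grip":0.2},{"angular":[0,0,-0.95],"slide":[1,-0.69,0.2],"grip":0.2},{"angular":[0,0,-0.95],"slide":[1,-0.69,0.2],"grip":0.2},{"angular":[0,0,-0.95],"slide":[1,-0.69,0.2],"grip":0.2},{"angular":[0,0,-0.95],"slide":[1,-0.69,0.2],"grip":0.2}]'
python3 h.py 415.6 -312.7 60 2.955
```

```text
clock: 0.62
ee_pos: [290.7, -454.1, 222.2]
tool_rot: [-3.14, -0.002, 0.283]
wrist_force: [0.9, -0.5, 0.1]
gripper_width: 61.2
grasp_force: 0.0
clock: 1.62
ee_pos: [403.6, -316.9, 192.3]
tool_rot: [-3.141, -0.0, 1.779]
wrist_force: [-0.3, -1.0, 0.2]
gripper_width: 52.0
grasp_force: 0.0
clock 1.6 pos [ 403.6 -316.9  192.3] yaw 1.779 slide [0.011 0.084 0.882] turn z -0.748 q6 now -1.03 target -2.03
```

```bash
python3 -m pendant '[{"angular":[0,0,-0.75],"slide":[0.01,0.084,0.88],"grip":0.2},{"angular":[0,0,-0.75],"slide":[0.01,0.084,0.88],"grip":0.2},{"angular":[0,0,-0.75],"slide":[0.01,0.084,0.88],"grip":0.2},{"angular":[0,0,-0.75],"slide":[0.01,0.084,0.88],"grip":0.2},{"angular":[0,0,-0.75],"slide":[0.01,0.084,0.88],"grip":0.2},{"angular":[0,0,-0.75],"slide":[0.01,0.084,0.88],"grip":0.2},{"angular":[0,0,-0.75],"slide":[0.01,0.084,0.88],"grip":0.2},{"angular":[0,0,-0.75],"slide":[0.01,0.084,0.88],"grip":0.2},{"angular":[0,0,-0.75],"slide":[0.01,0.084,0.88],"grip":0.2},{"angular":[0,0,-0.75],"slide":[0.01,0.084,0.88],"grip":0.2},{"angular":[0,0,-0.75],"slide":[0.01,0.084,0.88],"grip":0.2},{"angular":[0,0,-0.75],"slide":[0.01,0.084,0.88],"grip":0.2}]'
python3 h.py 415.6 -312.7 3 2.955
python3 - <<'E'
from h import *
o=[ctrl.read_camera(n)["img"] for n in("top","side")]
o=[o[0][250:400,400:600],o[1][80:230,300:500]]
cv2.imwrite("pics/a1.png",cv2.resize(np.hstack(o),None,fx=2,fy=2,interpolation=cv2.INTER_CUBIC)[:,:,::-1])
E
```

```text
clock: 2.62
ee_pos: [415.6, -313.0, 60.5]
tool_rot: [3.141, -0.0, 2.949]
wrist_force: [0.0, 0.5, -0.2]
gripper_width: 52.2
grasp_force: 0.0
clock 2.6 pos [ 415.6 -313.    60.5] yaw 2.949 slide [0.001 0.002 0.383] turn z -0.004 q6 now -2.18 target -2.03
```

View pics/a1.png

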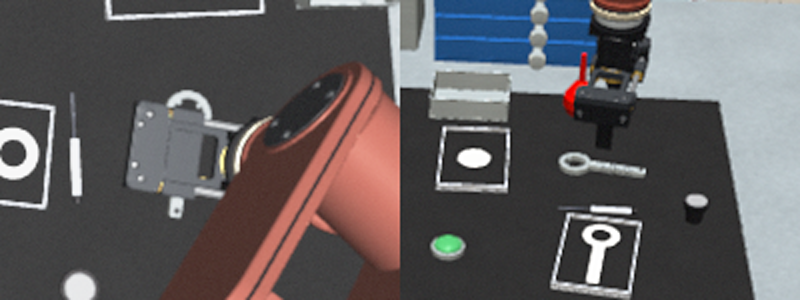

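The gripper sits over the handle, with the ring showing above it at (190,100) and the tail below at (175,207). I'll descend and grip.

```bash
python3 -m pendant '[{"angular":[0,0,0],"slide":[0,0,0.15],"grip":0.2},{"angular":[0,0,0],"slide":[0,0,0.28],"grip":0.2},{"angular":[0,0,0],"slide":[0,0,0.36],"grip":0.2},{"angular":[0,0,0],"slide":[0,0,0.38],"grip":0.2},{"angular":[0,0,0],"slide":[0,0,0.38],"grip":-1},{"angular":[0,0,0],"slide":[0,0,0.38],"grip":-1},{"angular":[0,0,0],"slide":[0,0,0.38],"grip":-1},{"angular":[0,0,0],"slide":[0,0,0.38],"grip":-1},{"angular":[0,0,0],"slide":[0,0,0.38],"grip":-1},{"angular":[0,0,0],"slide":[0,0,0.38],"grip":-1},{"angular":[0,0,0],"slide":[0,0,0.38],"grip":-1},{"angular":[0,0,0],"slide":[0,0,0.38],"grip":-1}]'
python3 -m pendant '[{"angular":[0,0,0],"slide":[0,0,-0.05],"grip":-1},{"angular":[0,0,0],"slide":[0,0,-0.2],"grip":-1},{"angular":[0,0,0],"slide":[0,0,-0.4],"grip":-1},{"angular":[0,0,0],"slide":[0,0,-0.5],"grip":-1},{"angular":[0,0,0],"slide":[0,0,-0.5],"grip":-1}]'
python3 h.py 428.4 -104.2 78 1.444
```

```text
clock: 3.72
ee_pos: [415.7, -312.9, 3.5]
tool_rot: [3.141, -0.0, 2.951]
wrist_force: [-0.6, 1.3, 0.7]
gripper_width: 11.4
grasp_force: 30.0
clock: 4.13
ee_pos: [418.0, -315.3, 83.0]
tool_rot: [-3.137, 0.006, 2.951]
wrist_force: [0.8, -1.5, -1.4]
gripper_width: 11.9
grasp_force: 30.0
clock 4.1 pos [ 418.  -315.3   83. ] yaw 2.951 slide [0.198 1.395 0.033] turn z 0.960 q6 now -2.18 target -0.11
```

```bash
python3 -m pendant '[{"angular":[0,0,0],"slide":[0.05,0.2,0],"grip":-1},{"angular":[0,0,0],"slide":[0.1,0.4,0],"grip":-1},{"angular":[0,0,0],"slide":[0.15,0.6,0],"grip":-1},{"angular":[0,0,0],"slide":[0.18,0.8,0],"grip":-1},{"angular":[0,0,0],"slide":[0.2,0.95,0],"grip":-1},{"angular":[0,0,0],"slide":[0.2,0.95,0],"grip":-1}]'
python3 -m pendant '[{"angular":[0,0,0.08],"slide":[0,0.1,0],"grip":-1},{"angular":[0,0,0.16],"slide":[0,0.2,0],"grip":-1},{"angular":[0,0,0.24],"slide":[0,0.3,0],"grip":-1},{"angular":[0,0,0.32],"slide":[0,0.4,0],"grip":-1},{"angular":[0,0,0.4],"slide":[0,0.44,0],"grip":-1},{"angular":[0,0,0.48],"slide":[0,0.44,0],"grip":-1},{"angular":[0,0,0.56],"slide":[0,0.44,0],"grip":-1},{"angular":[0,0,0.64],"slide":[0,0.44,0],"grip":-1},{"angular":[0,0,0.72],"slide":[0,0.44,0],"grip":-1},{"angular":[0,0,0.8],"slide":[0,0.44,0],"grip":-1},{"angular":[0,0,0.88],"slide":[0,0.44,0],"grip":-1},{"angular":[0,0,0.94],"slide":[0,0.44,0],"grip":-1}]'
python3 -m pendant '[{"angular":[0,0,0.02],"slide":[0,0,0.1],"grip":-1},{"angular":[0,0,0.02],"slide":[0,0,0.2],"grip":-1},{"angular":[0,0,0.02],"slide":[0,0,0.2],"grip":-1},{"angular":[0,0,0.02],"slide":[0,0,0.2],"grip":-1}]'
python3 h.py 428.4 -104.2 8.5 1.444
python3 - <<'E'
from h import *
o=[ctrl.read_camera(n)["img"] for n in("top","side")]
o=[o[0][250:400,300:500],o[1][120:270,300:500]]
cv2.imwrite("pics/a2.png",cv2.resize(np.hstack(o),None,fx=2,fy=2,interpolation=cv2.INTER_CUBIC)[:,:,::-1])
E
```

```text
clock: 4.63
ee_pos: [411.6, -163.1, 76.7]
tool_rot: [3.139, -0.004, 2.954]
wrist_force: [-0.9, 0.3, -1.9]
gripper_width: 11.7
grasp_force: 30.0
clock: 5.63
ee_pos: [425.2, -102.9, 77.6]
tool_rot: [-3.14, -0.0, 1.468]
wrist_force: [0.4, -0.2, -1.6]
gripper_width: 11.7
grasp_force: 30.0
clock: 5.97
ee_pos: [424.3, -102.4, 47.3]
tool_rot: [-3.138, -0.001, 1.443]
wrist_force: [0.8, -0.2, -0.3]
gripper_width: 11.7
grasp_force: 30.0
clock 6.0 pos [ 424.3 -102.4   47.3] yaw 1.443 slide [-0.008  0.029  0.258] turn z -0.001 q6 now -0.29 target -0.11
```

View pics/a2.png

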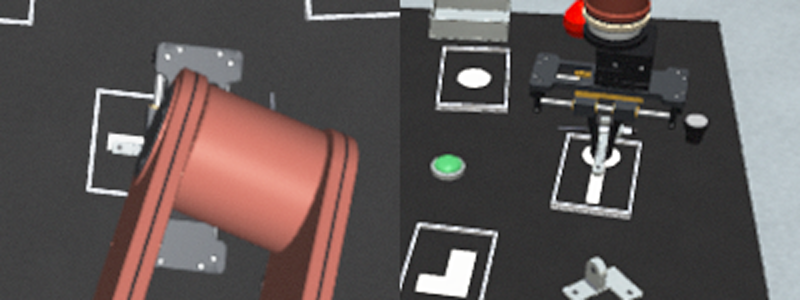

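The wrench is over its outline with the tail at (125,143). Lowering, releasing and retreating.

```bash
python3 -m pendant '[{"angular":[0,0,0],"slide":[-0.01,0.03,0.1],"grip":-1},{"angular":[0,0,0],"slide":[-0.01,0.03,0.18],"grip":-1},{"angular":[0,0,0],"slide":[-0.01,0.03,0.22],"grip":-1},{"angular":[0,0,0],"slide":[-0.01,0.03,0.24],"grip":-1},{"angular":[0,0,0],"slide":[-0.01,0.03,0.255],"grip":-1},{"angular":[0,0,0],"slide":[-0.01,0.03,0.258],"grip":-1},{"angular":[0,0,0],"slide":[-0.01,0.03,0.258],"grip":-1}]'
python3 -m pendant '[{"angular":[0,0,0],"slide":[0,0,0],"grip":-0.4},{"angular":[0,0,0],"slide":[0,0,0],"grip":-0.4},{"angular":[0,0,0],"slide":[0,0,0],"grip":-0.4},{"angular":[0,0,0],"slide":[0,0,0],"grip":-0.4},{"angular":[0,0,0],"slide":[0,0,-0.1],"grip":-0.4},{"angular":[0,0,0],"slide":[0,0,-0.35],"grip":-0.4},{"angular":[0,0,0],"slide":[0,0,-0.6],"grip":-0.4},{"angular":[0,0,0],"slide":[0,0,-0.6],"grip":-0.4}]'
python3 h.py 625.7 -102.2 60 0
```

```text
clock: 6.65
ee_pos: [430.4, -104.8, 10.3]
tool_rot: [3.141, 0.0, 1.443]
wrist_force: [-0.1, 0.9, -1.8]
gripper_width: 12.0
grasp_force: 30.0
clock: 7.32
ee_pos: [434.8, -106.7, 107.1]
tool_rot: [3.13, 0.003, 1.443]
wrist_force: [1.0, -0.6, 1.2]
gripper_width: 26.0
grasp_force: 0.0
clock 7.3 pos [ 434.8 -106.7  107.1] yaw 1.443 slide [0.192 1.258 0.314] turn z 0.919 q6 now -0.29 target 1.41
```

```bash
python3 -m pendant '[{"angular":[0,0,0],"slide":[0.1,0.3,0],"grip":1},{"angular":[0,0,0],"slide":[0.19,0.6,0],"grip":1},{"angular":[0,0,0],"slide":[0.19,0.95,0],"grip":1},{"angular":[0,0,0],"slide":[0.19,0.95,0],"grip":1},{"angular":[0,0,0],"slide":[0.19,0.95,0],"grip":1}]'
python3 -m pendant '[{"angular":[0,0,0.92],"slide":[0,0.31,0],"grip":1},{"angular":[0,0,0.92],"slide":[0,0.31,0],"grip":1},{"angular":[0,0,0.92],"slide":[0,0.31,0],"grip":1},{"angular":[0,0,0.92],"slide":[0,0.31,0],"grip":1},{"angular":[0,0,0.92],"slide":[0,0.31,0.2],"grip":1},{"angular":[0,0,0.92],"slide":[0,0.31,0.3],"grip":1},{"angular":[0,0,0.92],"slide":[0,0.31,0.3],"grip":1},{"angular":[0,0,0.92],"slide":[0,0.31,0.3],"grip":1},{"angular":[0,0,0.92],"slide":[0,0.31,0.3],"grip":1},{"angular":[0,0,0.92],"slide":[0,0.31,0.3],"grip":1},{"angular":[0,0,0.92],"slide":[0,0.31,0.3],"grip":1},{"angular":[0,0,0.92],"slide":[0,0.31,0.3],"grip":1}]'
python3 -m pendant '[{"angular":[0,0,0],"slide":[0,0,0],"grip":1},{"angular":[0,0,0],"slide":[0,0,0],"grip":1},{"angular":[0,0,0],"slide":[0,0,0],"grip":1}]'
python3 h.py 625.7 -102.2 2 0
python3 - <<'E'
from h import *
o=[ctrl.read_camera(n)["img"] for n in("top","side")]
o=[o[0][200:390,310:510],o[1][120:310,280:480]]
cv2.imwrite("pics/a3.png",cv2.resize(np.hstack(o),None,fx=2,fy=2,interpolation=cv2.INTER_CUBIC)[:,:,::-1])
E
```

```text
clock: 7.73
ee_pos: [579.4, -95.0, 100.3]
tool_rot: [3.138, 0.0, 1.444]
wrist_force: [-0.8, 0.2, 0.4]
gripper_width: 51.7
grasp_force: 0.0
clock: 8.73
ee_pos: [620.3, -100.5, 54.6]
tool_rot: [-3.141, 0.001, -0.008]
wrist_force: [-0.1, 0.0, 0.2]
gripper_width: 87.0
grasp_force: 0.0
clock: 8.98
ee_pos: [620.7, -100.5, 54.8]
tool_rot: [-3.141, 0.0, 0.0]
wrist_force: [0.2, -1.1, -0.1]
gripper_width: 87.3
grasp_force: 0.0
clock 9.0 pos [ 620.7 -100.5   54.8] yaw 0.000 slide [0.033 0.012 0.352] turn z 0.000 q6 now 1.28 target 1.41
```

View pics/a3.png

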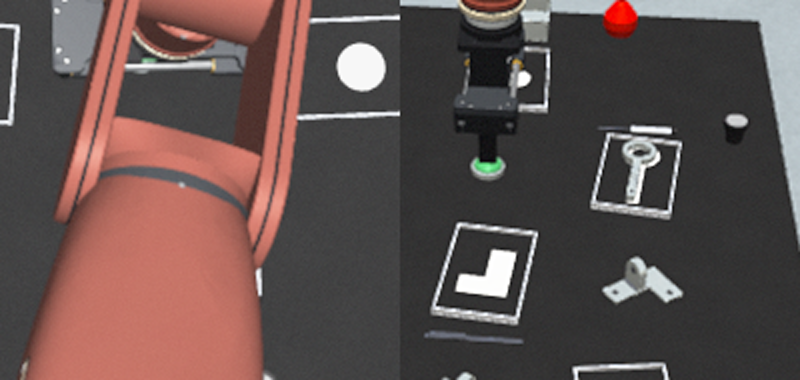

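The side view shows the wrench lying in its pan at (640,170) and the gripper over the lens at (487,165). Now picking the lens.

```bash
python3 -m pendant '[{"angular":[0,0,0],"slide":[0.033,0.012,0.15],"grip":1},{"angular":[0,0,0],"slide":[0.033,0.012,0.27],"grip":1},{"angular":[0,0,0],"slide":[0.033,0.012,0.33],"grip":1},{"angular":[0,0,0],"slide":[0.033,0.012,0.35],"grip":1},{"angular":[0,0,0],"slide":[0.033,0.012,0.35],"grip":1},{"angular":[0,0,0],"slide":[0.033,0.012,0.35],"grip":-1},{"angular":[0,0,0],"slide":[0.033,0.012,0.35],"grip":-1},{"angular":[0,0,0],"slide":[0.033,0.012,0.35],"grip":-1},{"angular":[0,0,0],"slide":[0.033,0.012,0.35],"grip":-1},{"angular":[0,0,0],"slide":[0.033,0.012,0.35],"grip":-1},{"angular":[0,0,0],"slide":[0.033,0.012,0.35],"grip":-1},{"angular":[0,0,0],"slide":[0.033,0.012,0.35],"grip":-1}]'
python3 -m pendant '[{"angular":[0,0,0],"slide":[0,0,0],"grip":-1},{"angular":[0,0,0],"slide":[0,0,0],"grip":-1},{"angular":[0,0,0],"slide":[0,0,0],"grip":-1}]'
```

```text
clock: 10.08
ee_pos: [627.1, -102.3, 3.4]
tool_rot: [3.141, -0.002, -0.002]
wrist_force: [0.6, 0.8, 5.5]
gripper_width: 48.3
grasp_force: 2.7
clock: 10.33
ee_pos: [627.1, -102.3, 3.4]
tool_rot: [3.141, -0.002, -0.002]
wrist_force: [0.4, 1.0, 5.1]
gripper_width: 42.6
grasp_force: 30.8
```

```bash
python3 -m pendant '[{"angular":[0,0,0],"slide":[0,0,-0.03],"grip":-1},{"angular":[0,0,0],"slide":[0,0,-0.1],"grip":-1},{"angular":[0,0,0],"slide":[0,0,-0.2],"grip":-1},{"angular":[0,0,0],"slide":[0,0,-0.3],"grip":-1},{"angular":[0,0,0],"slide":[0,0,-0.35],"grip":-1},{"angular":[0,0,0],"slide":[0,0,-0.35],"grip":-1}]'
python3 h.py 605.4 -323.8 55 0
python3 - <<'E'
from h import *
o=ctrl.read_camera("side")["img"]
cv2.imwrite("pics/a4.png",cv2.resize(o[120:270,250:430],None,fx=3,fy=3,interpolation=cv2.INTER_CUBIC)[:,:,::-1])
E
```

```text
clock: 10.83
ee_pos: [628.2, -102.9, 58.5]
tool_rot: [3.14, -0.005, -0.002]
wrist_force: [0.9, 0.1, -0.6]
gripper_width: 42.4
grasp_force: 30.0
clock 10.8 pos [ 628.2 -102.9   58.5] yaw -0.002 slide [-0.149  1.473  0.023] turn z -0.001 q6 now 1.29 target 1.08
```

View pics/a4.png

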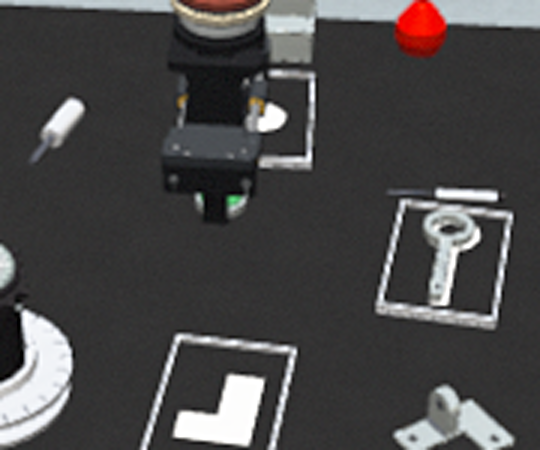

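The lens is held, its centre about 3 mm on the −x side of the fingers. I'll carry it to its pan.

```bash
python3 -m pendant '[{"angular":[0,0,0],"slide":[-0.03,0.1,0],"grip":-1},{"angular":[0,0,0],"slide":[-0.06,0.3,0],"grip":-1},{"angular":[0,0,0],"slide":[-0.09,0.5,0],"grip":-1},{"angular":[0,0,0],"slide":[-0.12,0.7,0],"grip":-1},{"angular":[0,0,0],"slide":[-0.13,0.9,0],"grip":-1}]'
python3 -m pendant '[{"angular":[0,0,0],"slide":[0,0.2,0],"grip":-1},{"angular":[0,0,0],"slide":[0,0.4,0],"grip":-1},{"angular":[0,0,0],"slide":[0,0.52,0],"grip":-1},{"angular":[0,0,0],"slide":[0,0.57,0],"grip":-1},{"angular":[0,0,0],"slide":[0,0.57,0],"grip":-1},{"angular":[0,0,0],"slide":[0,0.57,0],"grip":-1},{"angular":[0,0,0],"slide":[0,0.57,0],"grip":-1}]'
python3 h.py 608 -323.8 8.4 0
```

```text
clock: 11.3
ee_pos: [604.4, -238.6, 53.5]
tool_rot: [-3.141, 0.002, -0.002]
wrist_force: [0.4, 0.2, -1.1]
gripper_width: 42.6
grasp_force: 30.0
clock: 11.88
ee_pos: [606.0, -320.9, 54.3]
tool_rot: [-3.14, 0.001, -0.001]
wrist_force: [-0.0, 0.4, 0.3]
gripper_width: 42.5
grasp_force: 30.0
clock 11.9 pos [ 606.  -320.9   54.3] yaw -0.001 slide [0.013 0.019 0.306] turn z -0.000 q6 now 0.97 target 1.08
```

```bash
python3 -m pendant '[{"angular":[0,0,0],"slide":[0.01,0.02,0.1],"grip":-1},{"angular":[0,0,0],"slide":[0.01,0.02,0.2],"grip":-1},{"angular":[0,0,0],"slide":[0.01,0.02,0.25],"grip":-1},{"angular":[0,0,0],"slide":[0.01,0.02,0.28],"grip":-1},{"angular":[0,0,0],"slide":[0.01,0.02,0.3],"grip":-1},{"angular":[0,0,0],"slide":[0.01,0.02,0.306],"grip":-1},{"angular":[0,0,0],"slide":[0.01,0.02,0.306],"grip":-1},{"angular":[0,0,0],"slide":[0.01,0.02,0.306],"grip":-1},{"angular":[0,0,0],"slide":[0.01,0.02,0.306],"grip":-1}]'
python3 -m pendant '[{"angular":[0,0,0],"slide":[0,0,0],"grip":0.35},{"angular":[0,0,0],"slide":[0,0,0],"grip":0.35},{"angular":[0,0,0],"slide":[0,0,0],"grip":0.35},{"angular":[0,0,0],"slide":[0,0,0],"grip":0.35},{"angular":[0,0,0],"slide":[0,0,-0.1],"grip":0.35},{"angular":[0,0,0],"slide":[0,0,-0.3],"grip":0.35},{"angular":[0,0,0],"slide":[0,0,-0.5],"grip":0.35},{"angular":[0,0,0],"slide":[0,0,-0.7],"grip":0.35},{"angular":[0,0,0],"slide":[0,0,-0.7],"grip":0.35}]'
python3 h.py 434.1 108.3 110 2.204
```

```text
clock: 12.63
ee_pos: [607.7, -325.7, 8.8]
tool_rot: [3.141, -0.0, -0.002]
wrist_force: [-0.3, -0.1, -0.2]
gripper_width: 43.0
grasp_force: 30.0
clock: 13.38
ee_pos: [611.8, -328.5, 123.8]
tool_rot: [3.134, -0.011, -0.002]
wrist_force: [0.9, -0.7, 1.4]
gripper_width: 58.6
grasp_force: 0.0
clock 13.4 pos [ 611.8 -328.5  123.8] yaw -0.002 slide [-1.19  -2.91   0.092] turn z -1.404 q6 now 0.97 target -0.39
```

```bash
python3 -m pendant '[{"angular":[0,0,0],"slide":[-0.4,-1,0],"grip":0.2},{"angular":[0,0,0],"slide":[-0.4,-1,0],"grip":0.2},{"angular":[0,0,0],"slide":[-0.4,-1,0],"grip":0.2},{"angular":[0,0,0],"slide":[-0.4,-1,0],"grip":0.2}]'
python3 -m pendant '[{"angular":[0,0,0],"slide":[-0.4,-1,0],"grip":0.2},{"angular":[0,0,0],"slide":[-0.4,-1,0],"grip":0.2},{"angular":[0,0,0],"slide":[-0.4,-1,0],"grip":0.2},{"angular":[0,0,0],"slide":[-0.4,-1,0],"grip":0.2}]'
python3 -m pendant '[{"angular":[0,0,-0.95],"slide":[-0.39,-0.9,0],"grip":0.2},{"angular":[0,0,-0.95],"slide":[-0.39,-0.9,0],"grip":0.2},{"angular":[0,0,-0.95],"slide":[-0.39,-0.9,0],"grip":0.2},{"angular":[0,0,-0.95],"slide":[-0.39,-0.9,0],"grip":0.2},{"angular":[0,0,-0.95],"slide":[-0.39,-0.9,0],"grip":0.2},{"angular":[0,0,-0.95],"slide":[-0.39,-0.9,0],"grip":0.2},{"angular":[0,0,-0.95],"slide":[-0.39,-0.9,0],"grip":0.2},{"angular":[0,0,-0.95],"slide":[-0.39,-0.9,0],"grip":0.2},{"angular":[0,0,-0.95],"slide":[-0.39,-0.9,0],"grip":0.2},{"angular":[0,0,-0.95],"slide":[-0.39,-0.9,0],"grip":0.2},{"angular":[0,0,-0.95],"slide":[-0.39,-0.9,0],"grip":0.2},{"angular":[0,0,-0.95],"slide":[-0.39,-0.9,0],"grip":0.2}]'
python3 -m pendant '[{"angular":[0,0,-0.45],"slide":[0,0,0],"grip":0},{"angular":[0,0,-0.45],"slide":[0,0,0],"grip":0},{"angular":[0,0,-0.45],"slide":[0,0,0],"grip":0},{"angular":[0,0,-0.45],"slide":[0,0,0],"grip":0},{"angular":[0,0,-0.45],"slide":[0,0,0],"grip":0},{"angular":[0,0,-0.45],"slide":[0,0,0],"grip":0},{"angular":[0,0,-0.45],"slide":[0,0,0],"grip":0},{"angular":[0,0,-0.45],"slide":[0,0,0],"grip":0},{"angular":[0,0,-0.45],"slide":[0,0,0],"grip":0}]'
python3 h.py 434.1 108.3 60 2.204
```

```text
clock: 13.72
ee_pos: [546.9, -173.8, 114.7]
tool_rot: [-3.141, -0.001, -0.002]
wrist_force: [0.4, -0.3, -0.1]
gripper_width: 52.6
grasp_force: 0.0
clock: 14.05
ee_pos: [487.3, -23.6, 115.0]
tool_rot: [-3.141, -0.001, -0.002]
wrist_force: [1.2, 0.1, 0.8]
gripper_width: 52.0
grasp_force: 0.0
clock: 15.05
ee_pos: [430.4, 109.7, 115.1]
tool_rot: [3.14, -0.0, 1.497]
wrist_force: [0.5, -0.1, -0.8]
gripper_width: 52.1
grasp_force: 0.0
clock: 15.8
ee_pos: [430.2, 109.6, 114.5]
tool_rot: [3.141, 0.0, 2.195]
wrist_force: [0.5, 0.4, 0.6]
gripper_width: 43.3
grasp_force: 0.0
clock 15.8 pos [430.2 109.6 114.5] yaw 2.195 slide [-0.022  0.016  0.363] turn z -0.006 q6 now -0.55 target -0.39
```

```bash
python3 -m pendant '[{"angular":[0,0,0],"slide":[-0.02,0.016,0.2],"grip":0},{"angular":[0,0,0],"slide":[-0.02,0.016,0.33],"grip":0},{"angular":[0,0,0],"slide":[-0.02,0.016,0.36],"grip":0},{"angular":[0,0,0],"slide":[-0.02,0.016,0.36],"grip":0},{"angular":[0,0,0],"slide":[-0.02,0.016,0.36],"grip":0}]'
python3 h.py 434.1 108.3 11 2.204
python3 - <<'E'
from h import *
o=[ctrl.read_camera(n)["img"] for n in("top","side")]
o=[o[0][190:390,320:550],o[1][180:380,290:490]]
cv2.imwrite("pics/a5.png",cv2.resize(np.hstack(o),None,fx=1.8,fy=1.8,interpolation=cv2.INTER_CUBIC)[:,:,::-1])
E
```

```text
clock: 16.22
ee_pos: [433.8, 108.6, 60.5]
tool_rot: [-3.142, -0.0, 2.196]
wrist_force: [-0.1, 0.2, 0.2]
gripper_width: 43.3
grasp_force: 0.0
clock 16.2 pos [433.8 108.6  60.5] yaw 2.196 slide [-0.003  0.     0.33 ] turn z -0.005 q6 now -0.56 target -0.39
```

View pics/a5.png

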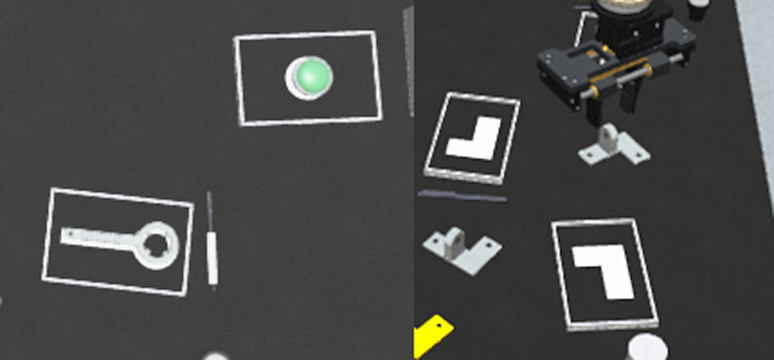

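In the top view the wrench and lens are lying in their pans (wrench near crop (120,240), lens near (310,76)). I'll measure both numerically before going on.

```bash
cat > chk.py <<'E'
from h import *
c=ctrl.read_camera("top"); im=c["img"].astype(int)
m=((im[:,:,1]-im[:,:,0])>30)&((im[:,:,1]-im[:,:,2])>5); m[:, :340]=0
p=np.argwhere(m)[:,::-1]
for z in(12,16,20): print("lens z",z,cv2.minEnclosingCircle(ray(c,p,z).astype(np.float32)), "target 605.4,-323.8")
E
python3 chk.py
python3 - <<'E'
from h import *
o=ctrl.read_camera("top")["img"]
cv2.imwrite("pics/a6.png",cv2.resize(np.hstack([o[290:360,340:430],o[205:275,445:535]]),None,fx=4.4,fy=4.4,interpolation=cv2.INTER_CUBIC)[:,:,::-1])
E
```

```text
lens z 12 ((606.83349609375, -329.05987548828125), 18.883832931518555) target 605.4,-323.8
lens z 16 ((606.3115844726562, -327.76776123046875), 18.816707611083984) target 605.4,-323.8
lens z 20 ((605.7896728515625, -326.475830078125), 18.749629974365234) target 605.4,-323.8
```

View pics/a6.png

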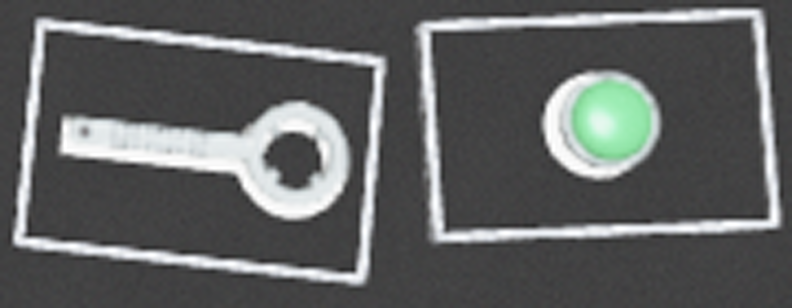

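The wrench is within about 2 mm and 2°, and the lens is about 4–5 mm off along pan x, both inside tolerance. Next, the right bracket.

```bash
python3 -m pendant '[{"angular":[0,0,0],"slide":[0,0,0.15],"grip":0},{"angular":[0,0,0],"slide":[0,0,0.27],"grip":0},{"angular":[0,0,0],"slide":[0,0,0.32],"grip":0},{"angular":[0,0,0],"slide":[0,0,0.33],"grip":0},{"angular":[0,0,0],"slide":[0,0,0.33],"grip":-1},{"angular":[0,0,0],"slide":[0,0,0.33],"grip":-1},{"angular":[0,0,0],"slide":[0,0,0.33],"grip":-1},{"angular":[0,0,0],"slide":[0,0,0.33],"grip":-1},{"angular":[0,0,0],"slide":[0,0,0.33],"grip":-1},{"angular":[0,0,0],"slide":[0,0,0.33],"grip":-1},{"angular":[0,0,0],"slide":[0,0,0.33],"grip":-1},{"angular":[0,0,0],"slide":[0,0,0.33],"grip":-1}]'
python3 -m pendant '[{"angular":[0,0,0],"slide":[0,0,-0.05],"grip":-1},{"angular":[0,0,0],"slide":[0,0,-0.2],"grip":-1},{"angular":[0,0,0],"slide":[0,0,-0.4],"grip":-1},{"angular":[0,0,0],"slide":[0,0,-0.5],"grip":-1},{"angular":[0,0,0],"slide":[0,0,-0.5],"grip":-1},{"angular":[0,0,0],"slide":[0,0,-0.5],"grip":-1}]'
python3 h.py 595.7 104.3 85 -0.0925
```

```text
clock: 17.42
ee_pos: [434.0, 108.6, 10.9]
tool_rot: [3.141, 0.0, 2.197]
wrist_force: [-0.5, -0.9, 3.3]
gripper_width: 9.9
grasp_force: 30.0
clock: 17.92
ee_pos: [434.2, 108.6, 86.1]
tool_rot: [3.14, 0.001, 2.197]
wrist_force: [-0.5, 0.2, -1.6]
gripper_width: 9.4
grasp_force: 30.0
clock 17.9 pos [434.2 108.6  86.1] yaw 2.197 slide [-0.654  0.855  0.007] turn z 1.458 q6 now -0.56 target 1.84
```

```bash
python3 -m pendant '[{"angular":[0,0,0.08],"slide":[-0.1,0.12,0],"grip":-1},{"angular":[0,0,0.16],"slide":[-0.2,0.25,0],"grip":-1},{"angular":[0,0,0.24],"slide":[-0.3,0.38,0],"grip":-1},{"angular":[0,0,0.32],"slide":[-0.4,0.52,0],"grip":-1},{"angular":[0,0,0.4],"slide":[-0.5,0.65,0],"grip":-1},{"angular":[0,0,0.48],"slide":[-0.58,0.76,0],"grip":-1},{"angular":[0,0,0.56],"slide":[-0.63,0.83,0],"grip":-1},{"angular":[0,0,0.64],"slide":[-0.65,0.855,0],"grip":-1},{"angular":[0,0,0.72],"slide":[-0.65,0.855,0],"grip":-1},{"angular":[0,0,0.8],"slide":[-0.65,0.855,0],"grip":-1},{"angular":[0,0,0.87],"slide":[-0.65,0.855,0],"grip":-1},{"angular":[0,0,0.94],"slide":[-0.65,0.855,0],"grip":-1}]'
python3 -m pendant '[{"angular":[0,0,0.08],"slide":[0,0,0],"grip":-1},{"angular":[0,0,0.16],"slide":[0,0,0],"grip":-1},{"angular":[0,0,0.24],"slide":[0,0,0],"grip":-1},{"angular":[0,0,0.32],"slide":[0,0,0],"grip":-1},{"angular":[0,0,0.4],"slide":[0,0,0],"grip":-1},{"angular":[0,0,0.48],"slide":[0,0,0],"grip":-1},{"angular":[0,0,0.515],"slide":[0,0,0],"grip":-1},{"angular":[0,0,0.515],"slide":[0,0,0],"grip":-1},{"angular":[0,0,0.515],"slide":[0,0,0],"grip":-1}]'
python3 h.py 595.7 104.3 16.3 -0.0925
```

```text
clock: 18.92
ee_pos: [592.8, 104.6, 82.4]
tool_rot: [-3.139, 0.004, 0.715]
wrist_force: [0.1, -0.3, -1.8]
gripper_width: 9.7
grasp_force: 30.0
clock: 19.67
ee_pos: [593.3, 104.7, 83.3]
tool_rot: [3.141, 0.003, -0.086]
wrist_force: [-0.4, 0.1, -0.7]
gripper_width: 9.9
grasp_force: 30.0
clock 19.7 pos [593.3 104.7  83.3] yaw -0.086 slide [0.016 0.001 0.447] turn z 0.004 q6 now 1.70 target 1.84
```

```bash
python3 -m pendant '[{"angular":[0,0,0],"slide":[0.016,0,0.1],"grip":-1},{"angular":[0,0,0],"slide":[0.016,0,0.23],"grip":-1},{"angular":[0,0,0],"slide":[0.016,0,0.33],"grip":-1},{"angular":[0,0,0],"slide":[0.016,0,0.39],"grip":-1},{"angular":[0,0,0],"slide":[0.016,0,0.42],"grip":-1},{"angular":[0,0,0],"slide":[0.016,0,0.435],"grip":-1},{"angular":[0,0,0],"slide":[0.016,0,0.445],"grip":-1},{"angular":[0,0,0],"slide":[0.016,0,0.445],"grip":-1},{"angular":[0,0,0],"slide":[0.016,0,0.445],"grip":-1}]'
python3 -m pendant '[{"angular":[0,0,0],"slide":[0,0,0],"grip":-0.3},{"angular":[0,0,0],"slide":[0,0,0],"grip":-0.3},{"angular":[0,0,0],"slide":[0,0,0],"grip":-0.3},{"angular":[0,0,0],"slide":[0,0,0],"grip":-0.3},{"angular":[0,0,0],"slide":[0,0,-0.1],"grip":-0.3},{"angular":[0,0,0],"slide":[0,0,-0.3],"grip":-0.3},{"angular":[0,0,0],"slide":[0,0,-0.5],"grip":-0.3},{"angular":[0,0,0],"slide":[0,0,-0.6],"grip":-0.3},{"angular":[0,0,0],"slide":[0,0,-0.6],"grip":-0.3}]'
python3 h.py 616.6 308.5 100 0.984
```

```text
clock: 20.42
ee_pos: [597.8, 104.6, 19.6]
tool_rot: [-3.141, -0.001, -0.088]
wrist_force: [0.9, -1.1, -1.2]
gripper_width: 10.0
grasp_force: 30.0
clock: 21.17
ee_pos: [600.6, 104.8, 114.1]
tool_rot: [-3.14, -0.009, -0.088]
wrist_force: [-0.1, -0.1, -0.1]
gripper_width: 30.3
grasp_force: 0.0
clock 21.2 pos [600.6 104.8 114.1] yaw -0.088 slide [-0.013 -1.362  0.094] turn z -0.683 q6 now 1.70 target 1.05
```

```bash
python3 -m pendant '[{"angular":[0,0,0],"slide":[0,-0.7,0],"grip":0},{"angular":[0,0,0],"slide":[0,-0.7,0],"grip":0},{"angular":[0,0,0],"slide":[0,-0.7,0],"grip":0}]'
python3 -m pendant '[{"angular":[0,0,-0.68],"slide":[0,-0.66,0],"grip":0},{"angular":[0,0,-0.68],"slide":[0,-0.66,0],"grip":0},{"angular":[0,0,-0.68],"slide":[0,-0.66,0],"grip":0},{"angular":[0,0,-0.68],"slide":[0,-0.66,0],"grip":0},{"angular":[0,0,-0.68],"slide":[0,-0.66,0],"grip":0},{"angular":[0,0,-0.68],"slide":[0,-0.66,0],"grip":0},{"angular":[0,0,-0.68],"slide":[0,-0.66,0],"grip":0},{"angular":[0,0,-0.68],"slide":[0,-0.66,0],"grip":0},{"angular":[0,0,-0.68],"slide":[0,-0.66,0],"grip":0},{"angular":[0,0,-0.68],"slide":[0,-0.66,0],"grip":0},{"angular":[0,0,-0.68],"slide":[0,-0.66,0],"grip":0},{"angular":[0,0,-0.68],"slide":[0,-0.66,0],"grip":0}]'
python3 h.py 616.6 308.5 60 0.984
python3 - <<'E'
from h import *
o=[ctrl.read_camera(n)["img"] for n in("top","side")]
o=[o[0][190:380,100:330],o[1][210:400,250:450]]
cv2.imwrite("pics/a7.png",cv2.resize(np.hstack(o),None,fx=1.8,fy=1.8,interpolation=cv2.INTER_CUBIC)[:,:,::-1])
E
```

```text
clock: 21.42
ee_pos: [605.9, 212.2, 108.0]
tool_rot: [-3.14, 0.001, -0.088]
wrist_force: [0.3, 0.6, -0.9]
gripper_width: 40.8
grasp_force: 0.0
clock: 22.42
ee_pos: [614.7, 307.6, 107.9]
tool_rot: [-3.141, 0.001, 0.978]
wrist_force: [-0.3, 0.4, -0.6]
gripper_width: 43.5
grasp_force: 0.0
clock 22.4 pos [614.7 307.6 107.9] yaw 0.978 slide [0.012 0.007 0.319] turn z -0.004 q6 now 0.94 target 1.05
```

View pics/a7.png

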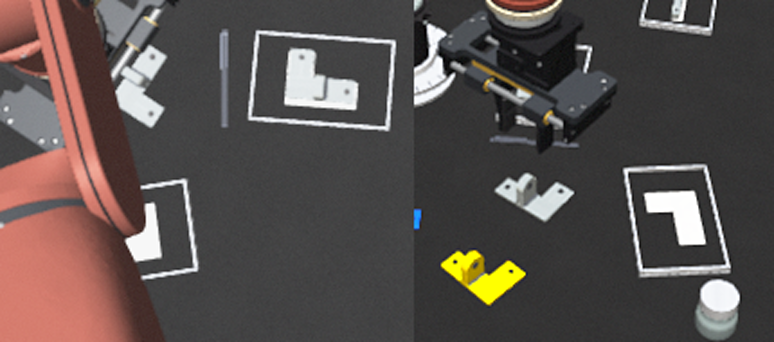

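The right bracket covers its outline (crop (320,80)). Picking the left bracket.

```bash
python3 -m pendant '[{"angular":[0,0,0],"slide":[0.012,0.007,0.2],"grip":0},{"angular":[0,0,0],"slide":[0.012,0.007,0.4],"grip":0},{"angular":[0,0,0],"slide":[0.012,0.007,0.55],"grip":0},{"angular":[0,0,0],"slide":[0.012,0.007,0.62],"grip":0},{"angular":[0,0,0],"slide":[0.012,0.007,0.645],"grip":0},{"angular":[0,0,0],"slide":[0.012,0.007,0.645],"grip":-1},{"angular":[0,0,0],"slide":[0.012,0.007,0.645],"grip":-1},{"angular":[0,0,0],"slide":[0.012,0.007,0.645],"grip":-1},{"angular":[0,0,0],"slide":[0.012,0.007,0.645],"grip":-1},{"angular":[0,0,0],"slide":[0.012,0.007,0.645],"grip":-1},{"angular":[0,0,0],"slide":[0.012,0.007,0.645],"grip":-1},{"angular":[0,0,0],"slide":[0.012,0.007,0.645],"grip":-1}]'
python3 -m pendant '[{"angular":[0,0,0],"slide":[0,0,0],"grip":-1},{"angular":[0,0,0],"slide":[0,0,0],"grip":-1},{"angular":[0,0,0],"slide":[0,0,-0.05],"grip":-1},{"angular":[0,0,0],"slide":[0,0,-0.2],"grip":-1},{"angular":[0,0,0],"slide":[0,0,-0.4],"grip":-1},{"angular":[0,0,0],"slide":[0,0,-0.5],"grip":-1},{"angular":[0,0,0],"slide":[0,0,-0.5],"grip":-1},{"angular":[0,0,0],"slide":[0,0,-0.5],"grip":-1}]'
python3 h.py 427.8 323.4 85 3.279
```

```text
clock: 23.52
ee_pos: [617.4, 309.0, 12.9]
tool_rot: [3.141, -0.001, 0.98]
wrist_force: [-0.1, 0.3, 1.8]
gripper_width: 10.1
grasp_force: 30.0
clock: 24.18
ee_pos: [617.8, 308.9, 87.9]
tool_rot: [3.14, -0.002, 0.98]
wrist_force: [0.4, 0.4, -2.5]
gripper_width: 9.9
grasp_force: 30.0
clock 24.2 pos [617.8 308.9  87.9] yaw 0.980 slide [-0.625 -1.106  0.019] turn z -1.464 q6 now 0.94 target -1.06
```

```bash
python3 -m pendant '[{"angular":[0,0,-0.08],"slide":[-0.07,-0.12,0],"grip":-1},{"angular":[0,0,-0.16],"slide":[-0.14,-0.25,0],"grip":-1},{"angular":[0,0,-0.24],"slide":[-0.21,-0.38,0],"grip":-1},{"angular":[0,0,-0.32],"slide":[-0.28,-0.5,0],"grip":-1},{"angular":[0,0,-0.4],"slide":[-0.35,-0.62,0],"grip":-1},{"angular":[0,0,-0.48],"slide":[-0.42,-0.74,0],"grip":-1},{"angular":[0,0,-0.56],"slide":[-0.48,-0.84,0],"grip":-1},{"angular":[0,0,-0.64],"slide":[-0.53,-0.92,0],"grip":-1},{"angular":[0,0,-0.72],"slide":[-0.56,-0.97,0],"grip":-1},{"angular":[0,0,-0.8],"slide":[-0.565,-1,0],"grip":-1},{"angular":[0,0,-0.87],"slide":[-0.565,-1,0],"grip":-1},{"angular":[0,0,-0.94],"slide":[-0.565,-1,0],"grip":-1}]'
python3 -m pendant '[{"angular":[0,0,-0.08],"slide":[0,0,0],"grip":-1},{"angular":[0,0,-0.16],"slide":[0,0,0],"grip":-1},{"angular":[0,0,-0.24],"slide":[0,0,0],"grip":-1},{"angular":[0,0,-0.32],"slide":[0,0,0],"grip":-1},{"angular":[0,0,-0.4],"slide":[0,0,0],"grip":-1},{"angular":[0,0,-0.48],"slide":[0,0,0],"grip":-1},{"angular":[0,0,-0.525],"slide":[0,0,0],"grip":-1},{"angular":[0,0,-0.525],"slide":[0,0,0],"grip":-1},{"angular":[0,0,-0.525],"slide":[0,0,0],"grip":-1}]'
python3 h.py 427.8 323.4 18.2 3.279
```

```text
clock: 25.18
ee_pos: [443.2, 321.1, 84.5]
tool_rot: [-3.138, -0.002, 2.463]
wrist_force: [0.1, 0.4, -1.2]
gripper_width: 9.7
grasp_force: 30.0
clock: 25.93
ee_pos: [444.0, 321.2, 85.1]
tool_rot: [-3.141, -0.003, -3.005]
wrist_force: [0.0, -0.2, -2.2]
gripper_width: 9.9
grasp_force: 30.0
clock 25.9 pos [444.  321.2  85.1] yaw -3.005 slide [0.105 0.029 0.446] turn z -0.000 q6 now -1.23 target -1.06
```

```bash
python3 -m pendant '[{"angular":[0,0,0],"slide":[0.05,0.02,0],"grip":-1},{"angular":[0,0,0],"slide":[0.105,0.03,0.1],"grip":-1},{"angular":[0,0,0],"slide":[0.105,0.03,0.23],"grip":-1},{"angular":[0,0,0],"slide":[0.105,0.03,0.33],"grip":-1},{"angular":[0,0,0],"slide":[0.105,0.03,0.39],"grip":-1},{"angular":[0,0,0],"slide":[0.105,0.03,0.42],"grip":-1},{"angular":[0,0,0],"slide":[0.105,0.03,0.435],"grip":-1},{"angular":[0,0,0],"slide":[0.105,0.03,0.447],"grip":-1},{"angular":[0,0,0],"slide":[0.105,0.03,0.447],"grip":-1},{"angular":[0,0,0],"slide":[0.105,0.03,0.447],"grip":-1},{"angular":[0,0,0],"slide":[0.105,0.03,0.447],"grip":-1},{"angular":[0,0,0],"slide":[0.105,0.03,0.447],"grip":-1}]'
python3 -m pendant '[{"angular":[0,0,0],"slide":[0,0,0],"grip":-0.3},{"angular":[0,0,0],"slide":[0,0,0],"grip":-0.3},{"angular":[0,0,0],"slide":[0,0,0],"grip":-0.3},{"angular":[0,0,0],"slide":[0,0,0],"grip":-0.3},{"angular":[0,0,0],"slide":[0,0,-0.1],"grip":-0.3},{"angular":[0,0,0],"slide":[0,0,-0.3],"grip":-0.3},{"angular":[0,0,0],"slide":[0,0,-0.5],"grip":-0.3},{"angular":[0,0,0],"slide":[0,0,-0.8],"grip":-0.3},{"angular":[0,0,0],"slide":[0,0,-1],"grip":-0.3},{"angular":[0,0,0],"slide":[0,0,-1],"grip":-0.3}]'
python3 -m pendant '[{"angular":[0,0,0],"slide":[-0.2,1,0],"grip":0},{"angular":[0,0,0],"slide":[-0.2,1,0],"grip":0},{"angular":[0,0,0],"slide":[-0.2,1,0],"grip":0},{"angular":[0,0,0],"slide":[-0.2,1,0],"grip":0},{"angular":[0,0,0],"slide":[-0.2,1,0],"grip":0}]'
python3 -m pendant '[{"angular":[0,0,0],"slide":[0,-1,0],"grip":0},{"angular":[0,0,0],"slide":[0,-1,0],"grip":0},{"angular":[0,0,0],"slide":[0,-1,0],"grip":0},{"angular":[0,0,0],"slide":[0,-1,0],"grip":0},{"angular":[0,0,0],"slide":[0,-1,0],"grip":0}]'
python3 h.py 400 100 150 -3.0
```

```text
clock: 26.93
ee_pos: [429.5, 324.4, 20.5]
tool_rot: [3.141, 0.001, -3.002]
wrist_force: [0.4, 0.2, -1.9]
gripper_width: 9.6
grasp_force: 30.0
clock: 27.77
ee_pos: [433.3, 326.6, 178.5]
tool_rot: [3.137, 0.013, -3.002]
wrist_force: [0.4, 1.0, 0.8]
gripper_width: 30.5
grasp_force: 0.0
clock: 28.18
ee_pos: [437.2, 481.6, 169.4]
tool_rot: [3.139, 0.001, -2.999]
wrist_force: [-0.2, -0.5, 0.0]
gripper_width: 43.1
grasp_force: 0.0
clock: 28.6
ee_pos: [459.1, 323.4, 169.3]
tool_rot: [-3.139, -0.001, -3.006]
wrist_force: [0.3, -0.6, -1.2]
gripper_width: 43.7
grasp_force: 0.0
clock 28.6 pos [459.1 323.4 169.3] yaw -3.006 slide [ 0.592 -1.422  0.129] turn z -0.004 q6 now -1.23 target -1.47
```

```bash
python3 -m pendant '[{"angular":[0,0,0],"slide":[0,-1,0],"grip":0},{"angular":[0,0,0],"slide":[0,-1,0],"grip":0},{"angular":[0,0,0],"slide":[0,-1,0],"grip":0},{"angular":[0,0,0],"slide":[0,-1,0],"grip":0},{"angular":[0,0,0],"slide":[0,-1,0],"grip":0}]'
python3 -m pendant '[{"angular":[0,0,0],"slide":[0.2,-0.9,0],"grip":0},{"angular":[0,0,0],"slide":[0.2,-0.9,0],"grip":0},{"angular":[0,0,0],"slide":[0.2,-0.9,0],"grip":0},{"angular":[0,0,0],"slide":[0.2,-0.9,0],"grip":0},{"angular":[0,0,0],"slide":[0.2,-0.9,0],"grip":0},{"angular":[0,0,0],"slide":[0.2,-0.9,0],"grip":0}]'
python3 - <<'E'
from h import *
print(ctrl.state()["ee_pos"])
o=ctrl.read_camera("top")["img"]; cv2.imwrite("pics/t9.png",o[:,:,::-1])
f=lambda x,y:cv2.resize(o[y:y+68,x:x+90],None,fx=4.4,fy=4.4,interpolation=cv2.INTER_CUBIC)
cv2.imwrite("pics/a9.png",np.vstack([np.hstack([f(122,287),f(235,202)]),np.hstack([f(340,290),f(446,200)])])[:,:,::-1])
E
python3 chk.py
```

```text
clock: 29.02
ee_pos: [480.0, 175.7, 169.8]
tool_rot: [-3.14, 0.0, -3.006]
wrist_force: [-0.0, 0.4, 0.2]
gripper_width: 43.8
grasp_force: 0.0
clock: 29.52
ee_pos: [468.6, 42.0, 169.9]
tool_rot: [3.141, 0.0, -3.004]
wrist_force: [0.4, -0.0, -0.5]
gripper_width: 43.8
grasp_force: 0.0
[468.6484887   41.99684763 169.9305815 ]
lens z 12 ((606.83349609375, -329.05987548828125), 18.883832931518555) target 605.4,-323.8
lens z 16 ((606.3115844726562, -327.76776123046875), 18.816707611083984) target 605.4,-323.8
lens z 20 ((605.7896728515625, -326.475830078125), 18.749629974365234) target 605.4,-323.8
```

View pics/a9.png

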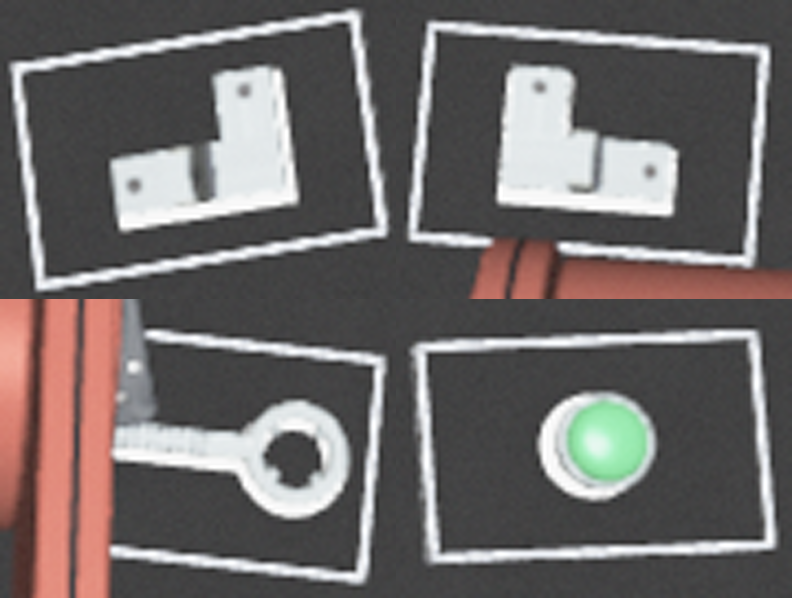

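All four parts look well placed; the brackets are shifted a few mm toward image-up (world +x). Fitting their corners to confirm.

Run:
```python
from h import *
c=ctrl.read_camera("top")
cl=lambda L,ox,oy,sx: [((u-sx)/4.4+ox-.39,v/4.4+oy-.39) for u,v in L]
def rep(nm,f,pan,yaw,tgt):
    t,th,e=f; d=t-pan; yaw=np.radians(yaw); C,S=np.cos(yaw),np.sin(yaw)
    print(nm,"in pan",(C*d[0]+S*d[1]).round(1),(-S*d[0]+C*d[1]).round(1),"target",tgt,"dyaw deg",np.degrees((th-yaw+np.pi)%(2*np.pi)-np.pi).round(1),"res",e.round(1))
A=cl([(110,157),(117,213),(296,187),(213,72),(283,66)],122,287,0)
B=cl([(677,147),(497,190),(510,66),(576,70)],235,202,396)
rep("L",fit([(-38,13),(-38,-13),(38,-13),(12,43),(38,43)],ray(c,A,10)),(442.7,325.5),-82.1,"0 -15")
rep("R",fit([(-38,-13),(38,13),(38,-43),(12,-43)],ray(c,B,10)),(610.6,102.9),84.7,"0 15")
r=ray(c,[((293)/4.4+340-.39,(459-299)/4.4+290-.39)],15)[0]-(428.3,-105.2)
a=np.radians(-97.3);print("wrench ring in pan",r[0]*np.cos(a)+r[1]*np.sin(a),-r[0]*np.sin(a)+r[1]*np.cos(a),"target 42 0")
```

```text
L in pan 0.5 -10.4 target 0 -15 dyaw deg -0.9 res 3.4
R in pan 0.0 11.2 target 0 15 dyaw deg -1.3 res 2.4
wrench ring in pan 40.98163364975968 0.35074194872792663 target 42 0
```

All parts are inside tolerance with about 5 mm or more to spare, and the arm is clear of everything. Handing in.

```bash
python3 -c "
from workcell import ctrl
print(ctrl.hand_in())"
```

```text
the job is handed in; nothing more can be done
None
```

I handed the job in at about 30 s of the 109 s limit with all four parts flat and released in their own pans, each measured within about 5 mm of its outline (10 mm allowed) and the brackets and wrench within about 2°; the hand-in returned no verdict.

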